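# Index the sample table to the light post

### The arm

A 6-joint arm with a two-finger parallel gripper is mounted at the origin on the work surface. World frame = base frame: x ahead of the robot, y to its left, z up, the work surface at z = 0. Lengths are in mm, angles in rad, forces in N, time in s.
With the tool pointing down it reaches from about 375 to 925 mm from the base axis. Payload 5.7 kg.
Tool frame: the origin (TCP) lies between the finger pads; the fingertips stand arm.tip_reach ahead of it and the grasp point (between the pads) lies 5 mm behind it (arm.tip_reach is the distance from the TCP to the fingertips, in mm); z points along the fingers, y is the direction in which the jaws open and shut (so a half turn about z gives the same grasp; the last joint's range is limited). The gripper opens to 85 mm and grips with 20 to 120 N. Pads are 22 mm wide; open, the fingers measure 114 mm over their backs; the gripper's body (76 mm by 85 mm) begins 54 mm behind the grasp point. The pads swing forward as they close: fully open they stand 13 mm farther back than shut.
Start: joints at [1.224, 0.359, 1.51, -0, 1.272, -0.115], TCP at [137.833, 583.924, 245.267] pointing down, gripper open.
Joint ranges: [-2.97, 2.97], [-1.01, 2.36], [0.21, 2.38], [-0.96, 4.11], [0.2, 2.71], [-2.98, 2.98]. Speed limits (rad/s): [2.39, 2.39, 3.14, 3.14, 3.14, 3.14].

### API

Orientations are given as a rotation vector (axis times angle).
In Python, from workcell import arm gives the robot as it stands. The module is installed in compiled form; this text tells all that it offers.
- The arm moves only by the tool move_arm, never from a script. Its argument "deltas" is a list of rows, each a list of 6 numbers: the shift along the world's x, y, z in m, then the turn, a rotation vector about the world's x, y, z in degrees. In form: [[dx, dy, dz, rx, ry, rz], ...]. A call has 1 to 8 rows; each row shifts and turns the pose as measured when the row begins; what a row does not reach is not made up. A row lasts 1/10 s, in which the tool goes at most 50 mm and 8.59 degrees, less where a joint would pass 70% of its speed; a pose out of reach is approached as far as the arm can. A call is refused whole if a number of a shift passes 0.05 or a number of a turn 8.59, either way. A call with a gripper value outside its range is refused whole. "gripper" is the opening, from 0 (shut) to 1 (fully open), set as the call begins (left out, the last holds). The fingers move at their own pace and stop on an object; the grip force is fixed at half the most. Time passes only in rows, so rows that do not move let the fingers close. It gives the time, the measured TCP pose, the force and the opening at its end, in the units of the state.
- arm.get_state(): the state, without advancing time (a new reading comes with each control period).
- arm.capture(name): name is "scene" or "top" or "wrist"; returns a dict with "image" (400x640x3 uint8, blue, green, red), "range_z" (400x640 float32, mm along the optical axis (not along the pixel's ray), 0 where there is no reading), "intrinsics" (3x3 intrinsics, pixels), "origin" and "rotation" of the camera in the world. Camera axes: x right, y down, z forward; pixel columns grow to the right and rows downward; lengths in mm; the calibration is good to about 2 mm. The wrist camera is an equidistant fisheye: a pixel r from the principal point sees the ray r / f radians off the axis. A picture is of the moment at which its call begins.
- arm.hand_in(): hands the job in, once; it reports no verdict.
Trained networks look in a picture, given as the dict that the camera call returned (one of the last four; its "shot" number tells which), for a name from the list of things; names that differ only in an ending like _2 or _b are one class to them, and where a whole thing is asked for, a point or a joint stands for the part that bears it (a point fixed in the world has none). Each returns a list of dicts, best first, with "conf" (0 to 1); they miss things now and then, are a little off and sometimes report something else, mostly with a low value. They report only what shows in the picture. A call takes as long as a camera call. They do not tell look-alikes from the thing itself.
- arm.search_frame(picture, query): "centre" ([row, column] in pixels, amid what is visible of it).
The state is a dict: "t": time; "joint_pos": joint angles; "joint_vel": joint speeds; "joint_efforts": joint torques, N m; "position": TCP position; "eef_rot": TCP orientation; "contact_force": force on the tool from outside, world axes, zero at the start; "ft_torque": the same for the moment, N m; "opening": finger opening in mm.
Only numpy, scipy, OpenCV 4.12 (cv2) and the standard library are available. Lean on these libraries where they do the work, as an engineer would, in place of code of your own. Each camera call takes 0.05 s, during which the arm holds its last target.

### The job

Press the indexing plunger of the sample table down with shut fingertips and, keeping it pressed, turn the table one hole towards the light post. Then let the plunger spring fully back up in that hole, so that the table is locked with the sample pot facing the light post, and draw the hand clear. Grip and lift nothing, do not touch the pot, which rides along in its nest, and leave the other things on the bench where they stand.

Things in the scene. Friction and masses are not known exactly. Their poses are not given: they have to be found in the camera images.
- carousel: Fixed round grey index base, 270 mm across, 36 mm high, on the bench; origin at the centre of its underside, z up along the turning axis. Its top shows five dark round holes, 23 mm across, 100 mm from the axis, at -80, -40, 0, 40 and 80 degrees from its own x axis (counter-clockwise from above positive), joined by a narrow dark slot.
- turn (a joint): Angle (rad) of the aluminium turntable and its radial arm about the vertical axis through the carousel's origin, counter-clockwise from above positive. It starts at 0: arm along the carousel's x axis, plunger in the middle hole; the next holes are at +0.698 and -0.698. Unlocked, it turns with about 0.1 N m and stays where left. Arm top 48 mm above the bench, hub 67 mm.
- plunger (a joint): How far the plunger is pressed down (m): 0 up, locked in a hole; 0.012 at its stop. Its spring pushes back with 3 N (up) to 7 N (stop). Its tapered collar frees the table fully from 0.007 on; 0.009 to 0.011 is best. Between holes the plate keeps it down at about 0.007; let go within 4 mm of a hole along the arc, it springs up to 0 and centres itself.
- plunger_top (a point): Centre of the floor of the plunger's black round dish, 100 mm from the turning axis on the arm, 80 mm above the bench when up; moves with plunger and arm. The dish is 54 mm across, its floor about 44 mm, its rim 6 mm above the floor; shut fingertips fit in it, press it straight down and drive the arm by friction or against the rim.
- nest (a point): Centre of the floor of the pot's nest, a low grey ring 54 mm across at the arm's outer end, 165 mm from the turning axis, in line with the plunger; 51 mm above the bench, its rim 62 mm above it.
- pot: Loose sample pot, clear with a white lid, 41 mm across and 28 mm high, standing in the nest (2 mm play); origin at the centre of its underside. Its lid is 79 mm above the bench. Not to be touched.
- light_post: Fixed light post: round dark foot, thin steel stem, white drum 56 mm across with a clear dome, 109 mm high in all; origin at the centre of its underside. It stands 250 mm from the turning axis, in line with the hole at +40 or the hole at -40 degrees of the base; the reagent bottle stands at the other one.
- reagent_bottle: Loose amber bottle with white cap, 60 mm across, 112 mm high; origin at the centre of its underside. Leave alone.
- vial: Loose small clear vial with white cap, 25 mm across, 52 mm high, beyond the pot; origin under its centre. Leave alone.
- slide_box: Loose white box, 103 x 73 x 36 mm, beside the base; origin under its centre. Leave alone.
- wide_jar: Loose white jar with blue lid, 64 mm across, 61 mm high, beside the base; origin under its centre. Leave alone.
- wash_bottle: Loose white wash bottle with a bent spout, 56 mm across, 128 mm high, beside the base; origin under its centre. Leave alone.
- tape_roll: Loose grey roll, 60 mm across, 20 mm high, lying flat beside the base; origin under its centre. Leave alone.
Not all that is in view belongs to the job. Leave any blue, green or purple look-alike of the light_post alone.

How it is judged (in metres and radians):
On the way, in this order (a step that is already met when the one before it is completed fails the run):
1. the plunger is pressed down by the fingers while the table is still at its starting hole (value of joint plunger above 0.0035 m and contact force between the fingers and plunger above 1.5 N and value of joint turn between -0.06 and 0.06 rad), for 0.05 s.
2. the table is on its way between the holes with the plunger down (value of joint plunger above 0.005 m and (value of joint turn between 0.25 and 0.6 rad or value of joint turn between -0.6 and -0.25 rad)), for 0.05 s.
At the end, for the whole second after the job is handed in: The table stands one hole (40 degrees, within 2) from its start, at the hole in line with the light post (nest within 95 mm of the post's axis), at rest, with the plunger up to within 2.5 mm, and the pot upright in its nest (within 6 mm of its centre, not raised more than 4 mm) ((value of joint turn between 0.663 and 0.733 rad or value of joint turn between -0.733 and -0.663 rad) and horizontal distance between nest and light_post below 0.095 m and value of joint plunger below 0.0025 m and velocity of joint turn between -0.05 and 0.05 rad/s and z of pot in the frame of nest between -0.003 and 0.004 m and horizontal distance between pot and nest below 0.006 m and angle between pot's own z axis and vertical below 0.1 rad); the robot touches nothing.
It fails at once if the robot touches the sample pot (contact force between any of the fingers, the arm and pot above 0.3 N).
It fails at once if the sample pot is lifted out of its nest (z of pot in the frame of nest above 0.01 m).
It fails at once if another thing on the bench is moved more than 20 mm, lifted or knocked over (distance of any of reagent_bottle, vial, slide_box, wide_jar, wash_bottle, tape_roll from where it was at the start of the episode above 0.02 m or angle between any of reagent_bottle, vial, slide_box, wide_jar, wash_bottle, tape_roll's own z axis and vertical above 0.35 rad).
It also fails if it takes over 38 s, if anything falls off the work surface, if the arm or the gripper's body presses on something with over 40 N, if the wrist force passes 120 N, or if a joint passes its speed limit or range.

## Working session

There is one attempt and no reset: what is moved stays moved. The work goes in short steps, Python scripts to look and compute and a tool call to move; the robot and the scene stay as the last step left them, time stands still between calls to the robot, and variables do not carry over. Pictures are saved under pics/ and viewed, and the job is handed in when it is done.

Besides the shell and the picture viewer there is one more tool, called by a JSON object that holds its "fn" and its "kwargs", one argument or row to a line. move_arm: Moves the arm, as the interface text tells. Its arguments: {"type":"object","properties":{"deltas":{"type":"array"},"gripper":{"type":"number"}},"required":["deltas"]}

```bash
mkdir -p pics; cat > h.py <<'E'
import numpy as np, cv2
from workcell import arm
def world(p,r,c,d=None):
    K=p["intrinsics"];z=d if d else p["range_z"][int(round(r)),int(round(c))]
    v=np.array([(c-K[0,2])/K[0,0]*z,(r-K[1,2])/K[1,1]*z,z])
    return np.array(p["origin"])+np.array(p["rotation"])@v
def onplane(p,r,c,h):
    K=p["intrinsics"];v=np.array(p["rotation"])@np.array([(c-K[0,2])/K[0,0],(r-K[1,2])/K[1,1],1])
    o=np.array(p["origin"]);return o+v*(h-o[2])/v[2]
E
python3 - <<'E'
from h import *
np.set_printoptions(precision=1,suppress=True)
s=arm.get_state();print(s["t"],s["position"],s["eef_rot"],s["opening"],arm.tip_reach)
for n in("top","scene"):
    p=arm.capture(n);cv2.imwrite(f"pics/{n}0.png",p["image"]);print(n,p["origin"])
    for q in("carousel","turn","plunger","plunger_top","nest","pot","light_post","reagent_bottle","vial"):
        for d in arm.search_frame(p,q)[:3]:
            r,c=d["centre"];print(q,round(d["conf"],2),np.array([r,c]),world(p,r,c))
E
```

```text
0.0 [137.7 583.3 244.4] [-0.4 -3.1  0. ] 85.80103122098447 14.0
top [ 511.6   80.7 1088.3]
carousel 0.84 [220.7 358.8] [ 301.6 -129.3  878.2]
turn 0.58 [217.3 355.8] [ 297.5 -133.4  874.1]
plunger 0.73 [188.  346.5] [ 176.6 -254.3  753.2]
plunger_top 0.63 [188.3 349.1] [ 163.3 -267.5  740. ]
nest 0.89 [219.5 359.2] [ 292.5 -138.4  869.1]
pot 0.46 [168.4 338.1] [ 106.5 -324.4  683.2]
light_post 0.9 [179.6 238.3] [ 766.9  336.  1343.5]
light_post 0.83 [180.9 284. ] [ 506.3   75.4 1082.9]
light_post 0.59 [172.4 198.5] [ 958.9  528.  1535.6]
reagent_bottle 0.7 [140.6 380.9] [-325.6 -756.5  251. ]
vial 0.18 [270.  286.3] [1062.3  631.4 1638.9]
scene [1178.9  441.5  649.8]
carousel 0.92 [210.9 291.8] [2212.9 1475.4 1683.8]
carousel 0.44 [201.9 286.8] [2308.4 1570.9 1779.3]
turn 0.94 [205.3 286.8] [2209.8 1472.4 1680.7]
plunger 0.67 [212.3 280.5] [2182.3 1444.8 1653.2]
plunger_top 0.69 [204.5 285.6] [2287.6 1550.1 1758.5]
plunger_top 0.63 [211.6 279.1] [2191.1 1453.6 1661.9]
nest 0.76 [202.9 284.8] [2306.  1568.5 1776.9]
pot 0.77 [235.2 275.7] [2021.7 1284.2 1492.6]
light_post 0.94 [308.9 328.9] [1476.5  739.1  947.4]
light_post 0.91 [292.3 392.7] [1413.   675.6  883.9]
light_post 0.77 [324.1 451.2] [1153.4  415.9  624.2]
reagent_bottle 0.6 [240.  203.2] [2182.5 1445.  1653.3]
vial 0.5 [271.9 266.5] [1843.6 1106.2 1314.5]
```

```bash
sed -i 's/np.array(p\["rotation"\])/cv2.Rodrigues(np.array(p["rotation"],float))[0]/' h.py
python3 - <<'E'
from h import *
np.set_printoptions(precision=1,suppress=True)
for n in("top","scene"):
    p=arm.capture(n);print(n,p["rotation"],p["intrinsics"])
    for q in("carousel","turn","plunger","plunger_top","nest","pot","light_post","reagent_bottle","vial"):
        for d in arm.search_frame(p,q)[:4]:
            r,c=d["centre"];print(q,round(d["conf"],2),np.array([r,c]),world(p,r,c))
E
```

```text
top [-2.2  2.2 -0.1] [[366.7   0.  317.3]
 [  0.  366.7 204.4]
 [  0.    0.    1. ]]
carousel 0.91 [221.1 357.1] [534.  -15.4  63.8]
turn 0.61 [217.5 355.3] [543.9 -10.1  70.6]
plunger 0.86 [187.7 344.7] [626.5  17.7  79.5]
plunger 0.25 [218.  357.7] [542.6 -17.6  61.2]
plunger_top 0.53 [187.  347.5] [627.9  10.1  82.7]
plunger_top 0.42 [219.9 357.9] [537.1 -17.3  68.4]
nest 0.64 [220.1 358.7] [536.6 -19.7  66.6]
pot 0.68 [217.3 357.5] [544.5 -16.7  64.5]
pot 0.55 [169.6 335.9] [677.7  40.7  78.5]
light_post 0.98 [170.9 200. ] [680.2 414.5  94.4]
light_post 0.87 [141.5 266.3] [755.3 229.6 104.1]
light_post 0.67 [177.3 238.8] [658.8 305.8 102.6]
light_post 0.6 [181.4 282.7] [644.2 186.  107.2]
reagent_bottle 0.93 [137.6 383.6] [758.6 -90.2 102.4]
reagent_bottle 0.17 [219.  359.3] [539.6 -21.4  66.3]
vial 0.59 [149.7 328.7] [752.1  57.7  -2.7]
scene [-1.2 -2.2  1.1] [[388.6   0.  321.5]
 [  0.  388.6 200.9]
 [  0.    0.    1. ]]
carousel 0.89 [208.3 290.4] [606.9  27.2  86.9]
turn 0.87 [203.9 287.5] [559.4 -15.6  50.7]
plunger 0.57 [212.7 281.4] [627.5  16.1  83.3]
plunger 0.24 [235.8 271.1] [701.7  41.7  82.1]
plunger_top 0.76 [209.7 278.3] [621.1   2.7  82.1]
nest 0.73 [201.9 287.2] [554.1 -20.1  51.8]
pot 0.61 [235.3 273.2] [696.8  43.6  80.6]
light_post 0.78 [323.1 451.3] [713.2 435.1  76.6]
light_post 0.61 [259.1 346.5] [676.5 211.   80.4]
light_post 0.58 [311.9 330.5] [793.3 240.9  64.1]
light_post 0.55 [290.7 393.8] [699.1 322.9  76.9]
reagent_bottle 0.56 [239.8 201.4] [784.1 -81.5  75.8]
vial 0.84 [273.7 267.1] [761.8  72.5  37.6]
```

View pics/top0.png

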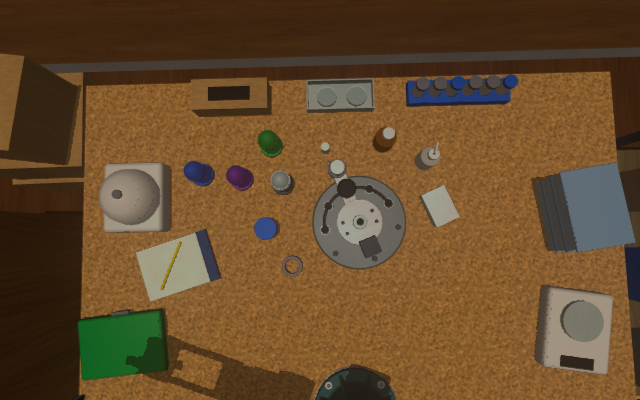

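View pics/scene0.png

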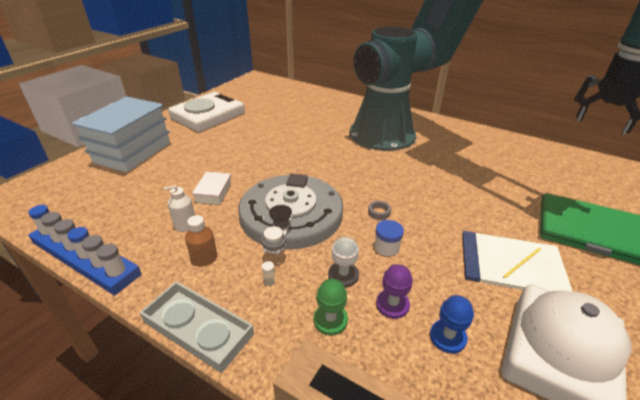

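```bash
python3 - <<'E'
from h import *
np.set_printoptions(precision=1,suppress=True)
from scipy.optimize import least_squares
P={}
for n in("top","scene"):
    p=arm.capture(n);P[n]=p
    K=p["intrinsics"];z=p["range_z"];rr,cc=np.mgrid[:400,:640]
    v=np.stack([(cc-K[0,2])/K[0,0]*z,(rr-K[1,2])/K[1,1]*z,z],-1)
    W=v@cv2.Rodrigues(np.array(p["rotation"],float))[0].T+p["origin"]
    ok=z>0
    x,y,h=W[...,0],W[...,1],W[...,2]
    def rep(name,cx,cy,R,h0,h1):
        m=ok&(np.hypot(x-cx,y-cy)<R)&(h>h0)&(h<h1)
        if m.sum()==0: print(n,name,"none");return
        cen,r=cv2.minEnclosingCircle(np.stack([x[m],y[m]],1).astype(np.float32))
        print(n,name,m.sum(),"mean",x[m].mean(),y[m].mean(),np.median(h[m]),"mec",np.array(cen),r)
    rep("bench",640,-150,40,-20,20) 
    rep("base",536,-20,150,28,42)
    rep("hub",536,-20,40,60,75)
    rep("dish",627,15,35,74,95)
    rep("pot",687,42,30,72,90)
    rep("post",645,186,40,70,120)
    rep("bottle",760,-90,40,80,120)
    rep("vial",752,60,25,30,70)
    im=p["image"]
    if n=="top": cv2.imwrite("pics/topz.png",cv2.resize(im[110:290,230:450],None,fx=3.4,fy=3.3,interpolation=cv2.INTER_CUBIC))
    else: cv2.imwrite("pics/scenez.png",cv2.resize(im[160:320,160:400],None,fx=3.3,fy=3.3,interpolation=cv2.INTER_CUBIC))
E
```

```text
top bench 495 mean 642.6135231049926 -153.26310676561735 -0.586524332244835 mec [ 640.2 -150.2] 39.71624755859375
top base 4578 mean 527.6352426102046 -22.971439649541693 35.336259756032064 mec [532.8 -23. ] 135.01614379882812
top hub 152 mean 532.5933079893351 -22.40962230751244 63.98006707868433 mec [532.7 -22.7] 19.626846313476562
top dish 291 mean 626.1294631584575 13.12162669221738 80.13126501251463 mec [625.7  13.2] 26.673032760620117
top pot 167 mean 685.7005692343703 37.31099362501999 78.32457982439337 mec [685.6  37.3] 20.17160415649414
top post 332 mean 649.1067040354229 193.99454002389592 99.6961405824394 mec [651.6 195.8] 28.26139259338379
top bottle 177 mean 766.6390258397175 -100.11120274492585 109.70550703854053 mec [ 769.1 -102.6] 20.47334098815918
top vial 66 mean 749.2152742560163 69.20493533553268 51.34603575917254 mec [750.4  69.3] 12.264962196350098
scene bench 457 mean 643.106626050139 -151.22431880781338 1.7163828686740317 mec [ 640.1 -150. ] 39.93798828125
scene base 3460 mean 553.6184949900257 -7.755701894180948 37.61804097932685 mec [536.5 -22.4] 135.18588256835938
scene hub 139 mean 537.6707933114516 -21.16008471482661 65.74007518308122 mec [535.7 -23.7] 20.71251106262207
scene dish 324 mean 627.1615639720748 12.157731084794472 82.2558515159227 mec [627.5  12.2] 27.680103302001953
scene pot 232 mean 691.1593450914312 38.53810708762177 80.07884899580455 mec [688.9  36.8] 20.653244018554688
scene post 545 mean 665.6708463948175 199.6303969867844 98.37222543299526 mec [657.9 196.9] 28.091875076293945
scene bottle 373 mean 775.9702406652295 -97.32715386646188 102.83512043889664 mec [ 773.3 -102. ] 21.901290893554688
scene vial 166 mean 756.7598634326256 71.08891161720959 51.5864865696841 mec [752.3  69.9] 13.745810508728027
```

View pics/topz.png

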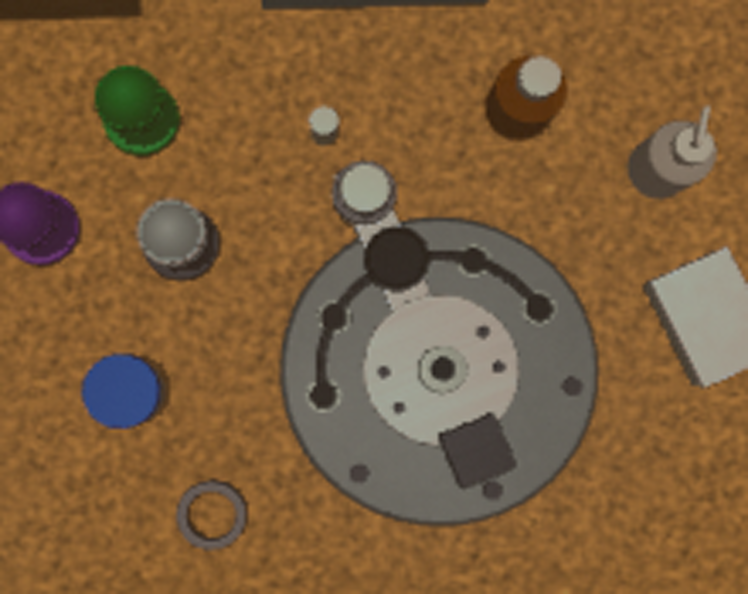

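{"fn": "move_arm", "kwargs": {
  "deltas": [
    [0.03,-0.035,0,0,0,0],
    [0.03,-0.035,0,0,0,0],
    [0.03,-0.035,0,0,0,0],
    [0.03,-0.035,0,0,0,0],
    [0.03,-0.035,0,0,0,0],
    [0.03,-0.035,0,0,0,0],
    [0.03,-0.035,0,0,0,0],
    [0.03,-0.035,0,0,0,0]
  ],
  "gripper": 0
}}

```text
t: 2.9
position: [381.6, 299.2, 246.4]
eef_rot: [0.346, 3.12, 0.011]
contact_force: [0.9, 0.4, 0.0]
opening: -0.2
```

{"fn": "move_arm", "kwargs": {
  "deltas": [
    [0.03,-0.035,0,0,0,0],
    [0.03,-0.035,0,0,0,0],
    [0.03,-0.035,0,0,0,0],
    [0.03,-0.035,0,0,0,0],
    [0.03,-0.035,0,0,0,0],
    [0.03,-0.035,0,0,0,0],
    [0.03,-0.035,0,0,0,0],
    [0,0,0,0,0,0]
  ]
}}

```text
t: 3.7
position: [603.6, 37.4, 248.3]
eef_rot: [0.354, 3.111, 0.012]
contact_force: [-0.1, 0.1, -0.2]
opening: -0.0
```

{"fn": "move_arm", "kwargs": {
  "deltas": [
    [0.023,-0.024,-0.02,0,0,0],
    [0,0,-0.05,0,0,0],
    [0,0,-0.05,0,0,0],
    [0,0,0,0,0,0]
  ]
}}

```text
t: 4.1
position: [630.0, 11.3, 127.7]
eef_rot: [0.358, 3.104, 0.013]
contact_force: [-1.6, -0.0, -0.9]
opening: 0.1
```

```bash
python3 - <<'E'
from h import *
s=arm.get_state();print(s["t"],s["position"],s["eef_rot"],s["contact_force"],arm.tip_reach)
p=arm.capture("wrist");cv2.imwrite("pics/w1.png",p["image"])
p=arm.capture("scene");cv2.imwrite("pics/s1.png",cv2.resize(p["image"][120:280,180:420],None,fx=3.3,fy=3.3,interpolation=cv2.INTER_CUBIC))
E
```

```text
4.1 [629.95141415  11.25544148 127.7300536 ] [0.35849736 3.10367427 0.01309383] [-1.60123133e+00 -1.43397504e-03 -8.75255090e-01] 14.0
```

View pics/w1.png

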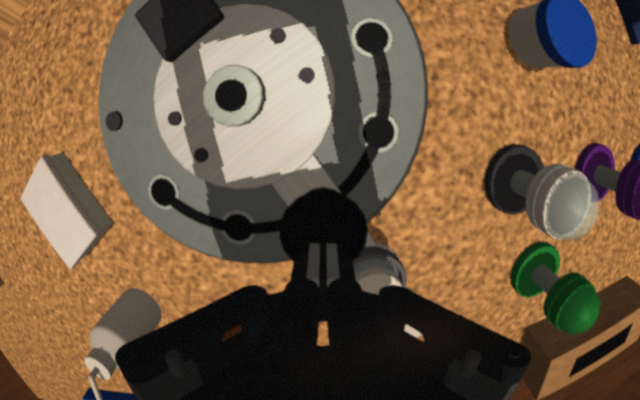

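View pics/s1.png

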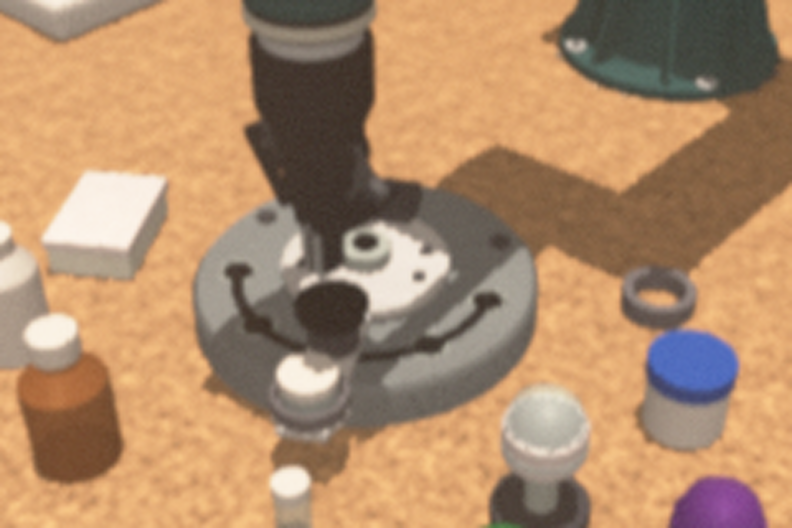

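```bash
cat >> h.py <<'E'
def cloud(p,fish=False):
    K=p["intrinsics"];z=p["range_z"].astype(float);rr,cc=np.mgrid[:400,:640]
    a=(cc-K[0,2])/K[0,0];b=(rr-K[1,2])/K[1,1]
    if fish:
        t=np.hypot(a,b);k=np.tan(np.minimum(t,1.5))/np.maximum(t,1e-9);a=a*k;b=b*k
    v=np.stack([a*z,b*z,z],-1)
    W=v@cv2.Rodrigues(np.array(p["rotation"],float))[0].T+p["origin"]
    W[z<=0]=np.nan
    return W
E
python3 - <<'E'
from h import *
np.set_printoptions(precision=1,suppress=True)
p=arm.capture("wrist");W=cloud(p,True);x,y,h=W[...,0],W[...,1],W[...,2]
print(p["origin"])
def rep(name,cx,cy,R,h0,h1):
    m=(np.hypot(x-cx,y-cy)<R)&(h>h0)&(h<h1)
    if m.sum()<5: print(name,m.sum());return
    q=np.stack([x[m],y[m]],1).astype(np.float32)
    cen,r=cv2.minEnclosingCircle(q);print(name,m.sum(),q.mean(0),np.median(h[m]),np.array(cen),r)
rep("base",536,-20,150,30,42);rep("hub",534,-22,40,60,75);rep("dish",627,13,35,74,92)
rep("bench",640,-150,40,-20,20);rep("tips",629,11,30,95,125)
m=(np.hypot(x-629,y-11)<30)&(h>95)&(h<125)
print(np.nanmin(h[m]) if m.any() else None)
for (r,c) in [(215,300),(215,323),(225,300),(225,345),(245,315),(245,330),(245,322)]: print(r,c,W[r,c])
E
```

```text
[556.3  27.5 260.2]
base 36254 [561.3 -16.4] 35.891841521535824 [542.8 -26.3] 139.06362915039062
hub 2743 [534.4 -23.2] 64.04164376595764 [534.1 -24.1] 19.97391700744629
dish 4925 [625.4  12.2] 80.17394900963714 [626.9  11.9] 26.932693481445312
bench 2358 [ 647.6 -157.5] -0.08894382658257882 [ 640.  -150.1] 39.97187423706055
tips 41 [623.1  13.6] 123.66011115269691 [623.1  13.6] 6.401468753814697
122.24627024905226
215 300 [621.8  -0.2  80.2]
215 323 [625.4  13.7  79.7]
225 300 [628.5  -2.   80.1]
225 345 [635.   25.7  80.4]
245 315 [621.5  10.  126.9]
245 330 [623.8  16.9 125.8]
245 322 [622.6  13.2 126.3]
```

```bash
python3 - <<'E'
from h import *
np.set_printoptions(precision=1,suppress=True)
p=arm.capture("wrist");W=cloud(p,True)
for r in range(234,262,2): print(r,W[r,314],W[r,330])
cv2.imwrite("pics/w2.png",cv2.resize(p["image"][180:300,240:400],None,fx=5,fy=5,interpolation=cv2.INTER_CUBIC))
E
```

```text
234 [639.5   4.7  79.2] [641.5  14.9  80.1]
236 [640.8   4.4  79.5] [643.2  14.5  79.4]
238 [642.    4.1  79.9] [643.8  14.3  81.2]
240 [643.2   3.8  80.3] [645.9  13.9  79.7]
242 [644.7   3.4  80. ] [647.4  13.6  79.6]
244 [623.6   9.3 126.2] [625.6  16.9 125.8]
246 [nan nan nan] [625.4  16.8 128.2]
248 [623.8   9.3 130.1] [625.1  16.8 130.9]
250 [623.8   9.3 132. ] [625.4  16.7 132.4]
252 [623.6   9.4 134.5] [625.1  16.7 134.8]
254 [623.6   9.4 136.5] [624.6  16.7 137.6]
256 [623.3   9.5 138.8] [625.4  16.5 138.1]
258 [623.    9.6 141.3] [624.8  16.5 141. ]
260 [623.4   9.6 142.4] [625.5  16.4 141.5]
```

View pics/w2.png

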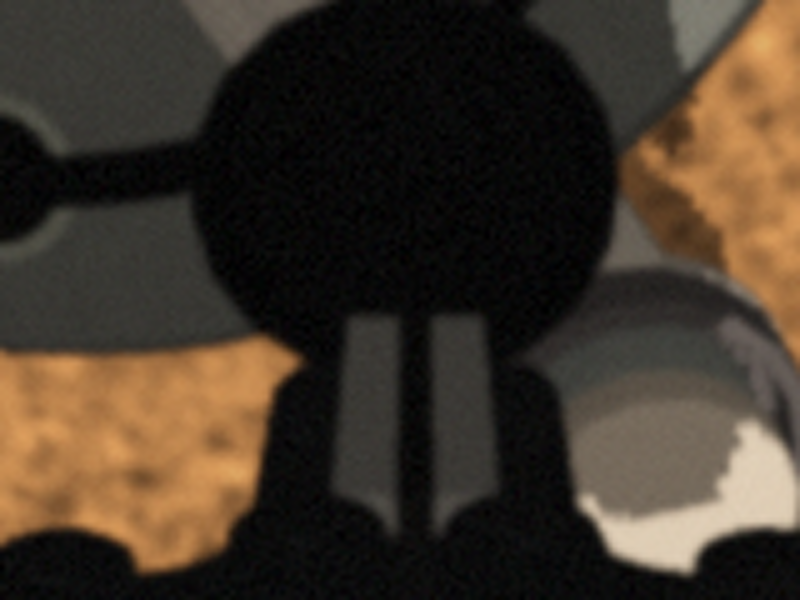

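{"fn": "move_arm", "kwargs": {
  "deltas": [
    [-0.003,0.001,-0.015,0,0,0],
    [0,0,-0.01,0,0,0],
    [0,0,0,0,0,0]
  ]
}}

```text
t: 4.6
position: [638.7, 12.9, 119.7]
eef_rot: [0.351, 3.075, 0.014]
contact_force: [-0.0, 0.4, -0.0]
opening: -0.1
```

```bash
python3 - <<'E'
from h import *
p=arm.capture("wrist");W=cloud(p,True)
for r in range(236,262,3): print(r,W[r,314].round(1),W[r,330].round(1))
q=np.clip(p["image"][180:300,240:400].astype(float)*3,0,255).astype(np.uint8)
cv2.imwrite("pics/w3.png",cv2.resize(q,None,fx=5,fy=5,interpolation=cv2.INTER_CUBIC))
E
```

```text
236 [637.5   7.9  79. ] [639.5  17.2  79.4]
239 [639.3   7.5  79.2] [640.8  16.9  80.7]
242 [640.7   7.2  80.5] [643.7  16.3  78.8]
245 [626.6  11.  111.7] [628.4  18.5 111.7]
248 [626.8  10.9 114.3] [628.5  18.4 114.5]
251 [626.4  11.1 118. ] [628.2  18.3 118. ]
254 [626.4  11.1 120.9] [627.7  18.3 121.7]
257 [626.   11.2 124.3] [627.3  18.3 124.9]
260 [626.2  11.2 126.7] [627.3  18.2 127.6]
```

View pics/w3.png

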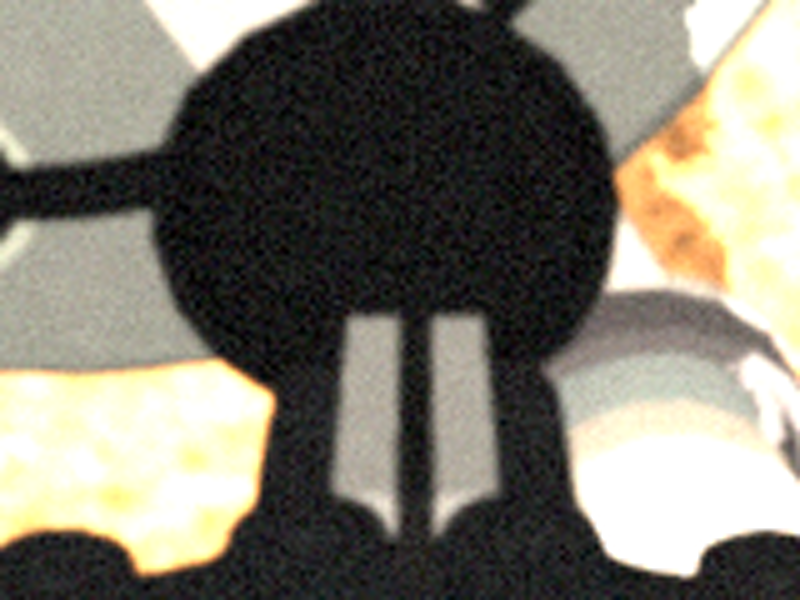

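```bash
python3 - <<'E'
from h import *
np.set_printoptions(precision=4,suppress=True)
s=arm.get_state()
for k in s: print(k,np.array(s[k]))
R=cv2.Rodrigues(np.array(s["eef_rot"]))[0];print(R)
E
```

```text
t 4.65
joint_pos [-0.0926  0.5189  1.5898  0.01    0.9847 -1.4412]
joint_vel [-0.0036 -0.002  -0.0054 -0.0011 -0.0008 -0.0017]
joint_efforts [ -0.1314 -56.619  -22.3548   0.0132  -0.2879  -0.0004]
position [639.1939  12.8426 120.3767]
eef_rot [0.351  3.0735 0.0144]
contact_force [0.4878 0.7753 1.1951]
ft_torque [-0.0208  0.0294  0.0418]
opening -0.26270444065062004
[[-0.9731  0.2251  0.0488]
 [ 0.2256  0.9742  0.0038]
 [-0.0467  0.0147 -0.9988]]
```

```bash
cat > st.py <<'E'
from h import *
np.set_printoptions(precision=2,suppress=True)
s=arm.get_state();p=arm.capture("wrist");W=cloud(p,True)
R=cv2.Rodrigues(np.array(s["eef_rot"]))[0]
pos=np.array(s["position"])
print(s["t"],"pos",pos,"tip",pos+14*R[:,2],"z",R[:,2],"F",np.array(s["contact_force"]),"maxv",np.abs(s["joint_vel"]).max())
m=np.zeros((400,640),bool);m[246:258,312:317]=1;m[246:258,327:332]=1
f=np.nanmedian((W[m]-pos)@R,axis=0);print("fingers in tool",f)
x,y,h=W[...,0],W[...,1],W[...,2]
def rep(name,cx,cy,R_,h0,h1):
    k=(np.hypot(x-cx,y-cy)<R_)&(h>h0)&(h<h1)
    if k.sum()<20: print(name,k.sum());return
    q=np.stack([x[k],y[k]],1).astype(np.float32)
    cen,r=cv2.minEnclosingCircle(q);print(name,k.sum(),np.median(h[k]),np.array(cen),r)
rep("dish",627,13,35,72,92);rep("hub",534,-22,40,60,75)
E
python3 st.py
```

```text
4.65 pos [639.19  12.84 120.38] tip [639.88  12.9  106.39] z [ 0.05  0.   -1.  ] F [0.49 0.78 1.2 ] maxv 0.0054158063121266704
fingers in tool [11.61 -1.01  0.65]
dish 5628 80.15629389736534 [627.04  11.83] 26.871192932128906
hub 3153 64.04325810099576 [534.15 -23.98] 19.954065322875977
```

{"fn": "move_arm", "kwargs": {
  "deltas": [
    [-0.012,-0.001,0,-0.2,2.8,0],
    [0,0,0,0,0,0],
    [0,0,0,0,0,0]
  ]
}}

```text
t: 5.0
position: [629.1, 11.7, 123.3]
eef_rot: [0.356, 3.117, 0.0]
contact_force: [0.9, 0.8, 0.1]
opening: 0.1
```

```bash
python3 st.py
```

```text
5.0 pos [629.07  11.71 123.32] tip [629.13  11.71 109.32] z [ 0. -0. -1.] F [0.92 0.79 0.14] maxv 0.011978183259703448
fingers in tool [11.55 -0.99  0.87]
dish 4360 80.17125938222635 [627.   11.8] 27.08997917175293
hub 2991 64.0477285550738 [534.06 -24.07] 20.159400939941406
```

{"fn": "move_arm", "kwargs": {
  "deltas": [
    [-0.002,0.001,-0.01,0,0,0],
    [0,0,-0.008,0,0,0],
    [0,0,0,0,0,0]
  ]
}}

```text
t: 5.35
position: [627.4, 12.8, 104.2]
eef_rot: [0.356, 3.115, 0.001]
contact_force: [-1.0, -0.1, -0.1]
opening: -0.2
```

```bash
python3 st.py
```

```text
5.35 pos [627.36  12.77 104.21] tip [627.45  12.77  90.21] z [ 0.01 -0.   -1.  ] F [-0.98 -0.1  -0.11] maxv 0.005737155378968515
fingers in tool [11.58 -0.98  0.71]
dish 4120 80.31795829256433 [627.19  12.08] 27.058231353759766
hub 3584 64.05503245596137 [534.22 -24.26] 20.11322784423828
```

{"fn": "move_arm", "kwargs": {
  "deltas": [
    [0,0,-0.008,0,0,0],
    [0,0,-0.005,0,0,0],
    [0,0,0,0,0,0]
  ]
}}

```text
t: 5.7
position: [627.8, 12.7, 90.6]
eef_rot: [0.356, 3.114, 0.001]
contact_force: [0.1, -0.6, 3.1]
opening: 0.2
```

{"fn": "move_arm", "kwargs": {
  "deltas": [
    [0,0,-0.004,0,0,0],
    [0,0,-0.0025,0,0,0],
    [0,0,0,0,0,0]
  ]
}}

```text
t: 6.0
position: [627.8, 12.7, 84.5]
eef_rot: [0.356, 3.114, 0.001]
contact_force: [-1.8, -0.3, 5.8]
opening: 0.1
```

{"fn": "move_arm", "kwargs": {
  "deltas": [
    [-0.0017,0.004,0,0,0,0],
    [-0.0018,0.004,0,0,0,0],
    [-0.0021,0.0039,0,0,0,0],
    [-0.0021,0.0038,0,0,0,0],
    [0,0,0,0,0,0]
  ]
}}

```text
t: 6.5
position: [621.6, 26.2, 86.5]
eef_rot: [0.354, 3.11, -0.005]
contact_force: [-2.5, 0.1, 5.5]
opening: -0.0
```

```bash
cat > st2.py <<'E'
from h import *
import sys
np.set_printoptions(precision=2,suppress=True)
s=arm.get_state();R=cv2.Rodrigues(np.array(s["eef_rot"]))[0];pos=np.array(s["position"])
A=np.array([534.3,-23.3]);f=pos[:2]-A
print(s["t"],"tip",pos+14*R[:,2],"z",R[:,2],"F",np.array(s["contact_force"]),"finger ang",np.degrees(np.arctan2(f[1],f[0])),"rad",np.hypot(*f))
g=np.radians(float(sys.argv[1])) # guess angle
for n in sys.argv[2:]:
    p=arm.capture(n);W=cloud(p,n=="wrist");x,y,h=W[...,0],W[...,1],W[...,2]
    def rep(name,r,R_,h0,h1):
        cx,cy=A+r*np.array([np.cos(g),np.sin(g)])
        k=(np.hypot(x-cx,y-cy)<R_)&(h>h0)&(h<h1)
        if k.sum()<20: print(n,name,k.sum());return
        q=np.stack([x[k],y[k]],1).astype(np.float32)
        cen,rr=cv2.minEnclosingCircle(q);d=np.array(cen)-A
        print(n,name,k.sum(),np.median(h[k]),np.array(cen),rr,"ang",np.degrees(np.arctan2(d[1],d[0])),"rad",np.hypot(*d))
    rep("dish",100,33,60,78 if n=="wrist" else 90);rep("pot",165,33,72,90)
    cv2.imwrite(f"pics/{n}_{s['t']:.2f}.png",p["image"]);print(f"pics/{n}_{s['t']:.2f}.png")
E
python3 st2.py 31 wrist scene top
```

```text
6.5 tip [621.76  26.17  72.49] z [ 0.01 -0.   -1.  ] F [-2.45  0.15  5.53] finger ang 29.569556585764428 rad 100.37609756319458
wrist dish 3524 72.55164512811946 [620.41  25.12] 26.79581069946289 ang 29.348068982032963 rad 98.79336132314396
wrist pot 139 78.81146297245024 [681.29  68.53] 10.272994995117188 ang 31.99382886088955 rad 173.32013395951387
pics/wrist_6.50.png
scene dish 260 75.22797192436639 [621.93  25.99] 26.8376522064209 ang 29.358179845981358 rad 100.54296265322468
scene pot 231 79.87547708307625 [678.47  58.08] 21.023143768310547 ang 29.444077009776557 rad 165.55263301005016
pics/scene_6.50.png
top dish 0
top pot 12
pics/top_6.50.png
```

{"fn": "move_arm", "kwargs": {
  "deltas": [
    [0,0,-0.0025,0,0,0],
    [-0.0037,0.006,-0.0005,0,0,0],
    [-0.0041,0.0057,-0.0005,0,0,0],
    [-0.0044,0.0054,-0.0005,0,0,0],
    [-0.0048,0.0051,-0.0005,0,0,0],
    [0,0,0,0,0,0]
  ]
}}

```text
t: 7.25
position: [606.9, 46.1, 84.8]
eef_rot: [0.352, 3.103, -0.011]
contact_force: [-2.7, -0.5, 6.1]
opening: 0.3
```

```bash
python3 st2.py 45 wrist scene
```

```text
7.25 tip [607.18  45.95  70.81] z [ 0.02 -0.01 -1.  ] F [-2.71 -0.55  6.12] finger ang 43.690869181231754 rad 100.4426516861476
wrist dish 4223 71.10307684324582 [606.13  44.5 ] 26.937650680541992 ang 43.34935316420333 rad 98.77618046805034
wrist pot 669 78.4028308292389 [652.39  90.55] 20.41883087158203 ang 43.95336264006534 rad 164.03156876438513
pics/wrist_7.25.png
scene dish 258 74.5765477816879 [607.8   45.47] 26.7352352142334 ang 43.09678764542649 rad 100.6540806269218
scene pot 230 80.01236709336769 [654.84  89.93] 21.08451271057129 ang 43.210491869552634 rad 165.38279347903114
pics/scene_7.25.png
```

{"fn": "move_arm", "kwargs": {
  "deltas": [
    [-0.005,0.0049,-0.0005,0,0,0],
    [-0.0053,0.0045,-0.0005,0,0,0],
    [-0.0056,0.0041,-0.0005,0,0,0],
    [-0.0059,0.0037,-0.0005,0,0,0],
    [0,0,0,0,0,0]
  ]
}}

```text
t: 7.85
position: [588.8, 60.8, 85.7]
eef_rot: [0.349, 3.093, -0.017]
contact_force: [-1.2, -0.3, 5.7]
opening: 0.3
```

```bash
python3 st2.py 58 wrist scene
```

```text
7.85 tip [589.13  60.61  71.74] z [ 0.03 -0.01 -1.  ] F [-1.23 -0.29  5.72] finger ang 57.08169381871668 rad 100.19687214139485
wrist dish 3929 71.90168027919191 [588.8  59.2] 26.86690330505371 ang 56.55109137086996 rad 98.88191941280101
wrist pot 1980 78.6143496503695 [623.07 113.83] 20.481021881103516 ang 57.0827895691167 rad 163.35064754298654
pics/wrist_7.85.png
scene dish 260 74.95290139625007 [590.95  59.68] 26.810569763183594 ang 55.682418761201745 rad 100.47466345838893
scene pot 218 80.27237722108265 [626.75 114.51] 20.688161849975586 ang 56.144828464181714 rad 165.94111898403085
pics/scene_7.85.png
```

{"fn": "move_arm", "kwargs": {
  "deltas": [
    [-0.0027,0.0016,-0.001,0,0,0],
    [-0.0027,0.0016,-0.0005,0,0,0],
    [-0.0027,0.0016,-0.0005,0,0,0],
    [0,0,0,0,0,0]
  ]
}}

```text
t: 8.35
position: [583.9, 63.6, 86.0]
eef_rot: [0.346, 3.086, -0.022]
contact_force: [-1.2, -0.5, 5.9]
opening: -0.2
```

```bash
sed -i 's/^    def rep/    A=np.array([534.1,-24.1] if n=="wrist" else [536,-23])\n    def rep/' st2.py; python3 st2.py 61 wrist scene
```

```text
8.35 tip [584.41  63.32  71.98] z [ 0.03 -0.02 -1.  ] F [-1.17 -0.47  5.92] finger ang 60.26506875558483 rad 100.04534828281022
wrist dish 3788 72.08519884342252 [584.28  62.03] 26.923498153686523 ang 59.77549127909188 rad 99.67567010909016
wrist pot 2336 78.61933172291802 [616.3  118.16] 20.740861892700195 ang 59.97933508214896 rad 164.30015554385662
pics/wrist_8.35.png
scene dish 259 74.92363632079218 [585.24  62.21] 27.391223907470703 ang 59.97630270169701 rad 98.41803017700664
scene pot 214 80.12422223332646 [619.   118.31] 20.854047775268555 ang 59.572987570583955 rad 163.88526059364037
pics/scene_8.35.png
```

{"fn": "move_arm", "kwargs": {
  "deltas": [
    [-0.0018,0.001,0,0,0,0],
    [-0.0018,0.001,0,0,0,0],
    [0,0,0,0,0,0]
  ]
}}

```text
t: 8.75
position: [582.3, 64.4, 87.4]
eef_rot: [0.344, 3.081, -0.024]
contact_force: [-1.4, -0.8, 4.8]
opening: 0.1
```

```bash
python3 st2.py 61 wrist scene
```

```text
8.75 tip [582.89  64.1   73.41] z [ 0.04 -0.02 -1.  ] F [-1.4  -0.82  4.81] finger ang 61.282661702443384 rad 99.9796874858838
wrist dish 2864 73.13610723704544 [582.74  62.42] 26.672536849975586 ang 60.65500105203285 rad 99.256032306483
wrist pot 2487 78.68029946454098 [613.96 119.55] 20.6898250579834 ang 60.92816226205601 rad 164.3594066578578
pics/wrist_8.75.png
scene dish 261 76.03041791985288 [584.07  63.49] 27.39803123474121 ang 60.93789581979233 rad 98.95159954463227
scene pot 216 80.04164587581693 [615.25 119.81] 21.567689895629883 ang 60.973438474375115 rad 163.32272955935235
pics/scene_8.75.png
```

{"fn": "move_arm", "kwargs": {
  "deltas": [
    [0,0,0.003,0,0,0],
    [0,0,0.004,0,0,0],
    [0,0,0.004,0,0,0],
    [0,0,0.008,0,0,0],
    [0,0,0.01,0,0,0],
    [0,0,0,0,0,0]
  ]
}}

```text
t: 9.45
position: [582.1, 65.2, 117.7]
eef_rot: [0.345, 3.083, -0.022]
contact_force: [1.1, -0.3, -0.1]
opening: -0.5
```

```bash
python3 st2.py 61 scene; sed -i 's/60,78 if n=="wrist" else 90/60,92/' st2.py; python3 st2.py 61 wrist
```

```text
9.45 tip [582.58  64.9  103.71] z [ 0.04 -0.02 -1.  ] F [ 1.07 -0.33 -0.08] finger ang 61.64088896155661 rad 100.5277537628543
scene dish 350 81.70144752599026 [584.48  63.46] 27.39203643798828 ang 60.71927465155758 rad 99.1241356312741
scene pot 220 80.09284187349198 [615.95 121.6 ] 21.698009490966797 ang 61.06245026545801 rad 165.22730553018687
pics/scene_9.45.png
9.5 tip [582.2   64.91 103.14] z [ 0.04 -0.02 -1.  ] F [ 0.33  0.12 -0.03] finger ang 61.82983858247056 rad 100.35641858073087
wrist dish 4039 80.25540670366118 [582.97  62.81] 27.001436233520508 ang 60.64927796397293 rad 99.71171062596433
wrist pot 2733 78.69721737296018 [614.62 119.27] 20.83100128173828 ang 60.68181501235567 rad 164.4359012279833
pics/wrist_9.50.png
```

{"fn": "move_arm", "kwargs": {
  "deltas": [
    [0,0,0.03,0,0,0],
    [0,0,0.04,0,0,0],
    [0,0,0.04,0,0,0],
    [-0.02,-0.02,0.04,0,0,0],
    [-0.04,-0.03,0.02,0,0,0],
    [-0.04,-0.03,0,0,0,0],
    [-0.03,-0.02,0,0,0,0],
    [0,0,0,0,0,0]
  ]
}}

```text
t: 10.35
position: [446.7, -35.4, 288.8]
eef_rot: [0.341, 3.088, -0.026]
contact_force: [0.0, -0.1, -0.5]
opening: 0.1
```

```bash
python3 st2.py 61 scene top wrist; ls pics
```

```text
10.35 tip [447.2  -35.68 274.84] z [ 0.03 -0.02 -1.  ] F [ 0.05 -0.07 -0.5 ] finger ang -172.13519713858818 rad 88.38257838295975
scene dish 368 82.01697210291235 [584.2   63.77] 28.220239639282227 ang 60.94964466625401 rad 99.25573344823738
scene pot 216 80.03052447854532 [615.46 121.55] 21.93416404724121 ang 61.20322639784498 rad 164.95055772037975
pics/scene_10.35.png
top dish 291 80.24311304642106 [581.5   64.06] 26.413354873657227 ang 62.407811979410184 rad 98.23470205811581
top pot 166 78.38124527717315 [613.11 120.61] 20.00149917602539 ang 61.76581332825755 rad 163.00691647925683
pics/top_10.35.png
wrist dish 1209 80.27454807941695 [583.12  62.48] 27.135814666748047 ang 60.48077863397266 rad 99.49873947042676
wrist pot 589 78.80746677555828 [614.85 119.01] 21.077117919921875 ang 60.564788192286144 rad 164.32261333178695
pics/wrist_10.35.png
s1.png
scene0.png
scene_10.35.png
scene_6.50.png
scene_7.25.png
scene_7.85.png
scene_8.35.png
scene_8.75.png
scene_9.45.png
scenez.png
top0.png
top_10.35.png
top_6.50.png
topz.png
w1.png
w2.png
w3.png
wrist_10.35.png
wrist_6.50.png
wrist_7.25.png
wrist_7.85.png
wrist_8.35.png
wrist_8.75.png
wrist_9.50.png
```

```bash
python3 -c "
import cv2;a=cv2.imread('pics/top_10.35.png');b=cv2.imread('pics/scene_10.35.png')
cv2.imwrite('pics/fin.png',cv2.vconcat([cv2.resize(a[110:290,200:460],(600,300*180//130//1*1)[:1]+(290,)),cv2.resize(b[150:340,140:440],(600,300))]))"
```

```text
(no output)
```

View pics/fin.png

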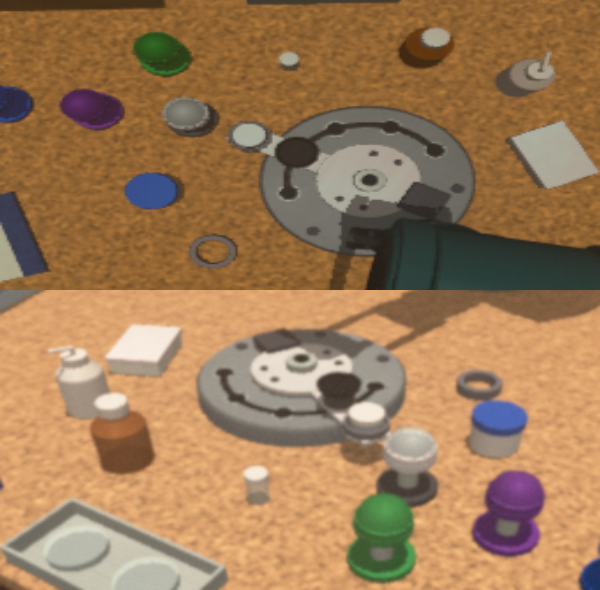

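The combined picture (top view above, scene view below) shows the dish at (297,152) sitting in the next hole. The pot at (249,136) faces the white light post at (188,115). The pot stands upright, nothing else has moved, and the hand is clear.

```bash
python3 -c "
from workcell import arm
print(arm.hand_in(), arm.get_state()['t'])"
```

```text
the job is handed in; nothing more can be done
the job is handed in; nothing more can be done
```

The table now stands one hole over, with the plunger up and the pot facing the white light post. The job is handed in; no verdict was reported. I pressed the plunger with shut fingertips to about 9.5 mm (about 6 N), turned the table one hole counter-clockwise, lifted straight up and drew the hand clear.

**Last checks, at about 10.5 s of the 38 s allowed:**
- **Table angle:** turned about 39.3 to 40°, taking each camera against its own start reading. The three cameras differ by about half a degree, within their calibration.
- **Plunger:** dish floor at 80.3 mm, the same as the 80.2 mm before pressing, so it is fully up.
- **Pot:** lid height unchanged at about 78.5 mm in the top view and about 165 mm from the axis. It is upright in its nest.
- **Contact:** wrist force near zero. In the last pictures nothing else on the bench appears to have moved; I checked this by eye only.

**Pressing depth:** the fingertips crept up by 1–3 mm during the turn. The press stood between about 6.6 and 9.5 mm and was about 6.6 mm just before release, below the ideal 9–11 mm. I pushed down again several times on the way; the table kept turning and the plunger still sprang fully up in the new hole.

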